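# Open the interlocked test enclosure and hold its gate wide

### The job

A colleague needs both hands inside the clear test enclosure, so open its gate the safe way: first pinch the tab and lug of the catch with the safety-switch box together as far as they go, which cuts the test supply, and only then pinch the plain catch the same way. Take the gate by its upright handle, swing it past the sprung ball until it stands at least square to the front, and finish while still gripping the handle and holding the gate still there, because its closer spring would pull it back. Leave the other things on and around the enclosure where they are.

Things in the scene. Friction and masses are not known exactly. Their poses are not given: they have to be found in the camera images.
- cage: Clear-walled test enclosure fixed to the bench: box 240 (x) x 280 (y) x 200 mm high, a small black transformer inside; its base plate (12 mm thick) sticks out 125 mm before the gate. Origin on the bench under the middle of the gate. +x points from the gate into the box, +y to the gate's hinge, z up. On top, a header plate 110 mm deep along the gate side carries two catches, centres 110 mm apart.
- safety_catch: The catch with a black switch box (30 x 64 x 28 mm, cable stub) behind its tab and lug; in either of the two places on the header plate. Origin under its centre, on the header top 200 mm above the bench; axes as the enclosure's. Tab and lug stand at x = +12 mm; the box begins at x = +36 mm. At x = -27 mm an 8 mm bolt runs along y into a steel loop on the gate, 28 mm high above the header.
- safety_tab: The moving tab of the safety-switch catch: an upright steel plate 22 x 8 x 34 mm; origin at the centre of its top edge, 40 mm above the header plate, x along the 22 mm side, y along its travel. Slides in its +y towards the lug.
- safety_lug: The fixed lug of the safety-switch catch: an upright steel plate 22 x 8 x 36 mm facing the tab; origin at the centre of its top edge, same height and same axes as the tab.
- safety_bolt (a joint): How far the safety-switch catch is drawn (m): 0 shot into the gate's loop, 0.016 fully drawn against its stop; the gate is free of it from about 0.010. Only the tab moves, so the middle of the squeeze shifts 8 mm towards the lug. Friction (about 5 N) keeps it where it is put.
- gate_catch: The plain catch: the same bolt, tab and lug as the other (56 mm over the outer faces of tab and lug when shot, 40 mm when drawn) but no box behind it. Origin, axes and sizes as for the safety-switch catch.
- gate_tab: The moving tab of the plain catch: an upright steel plate 22 x 8 x 34 mm; origin at the centre of its top edge, 40 mm above the header plate, x along the 22 mm side, y along its travel. Slides in its +y towards the lug.
- gate_lug: The fixed lug of the plain catch: an upright steel plate 22 x 8 x 36 mm facing the tab; origin at the centre of its top edge, same height and same axes as the tab.
- gate_bolt (a joint): How far the plain catch is drawn (m): as for the other, 0 shot, 0.016 fully drawn, gate free from 0.010; friction about 5 N.
- gate (a joint): Opening angle (rad): 0 shut, 1.57 square to the front, stop at 1.95. Gate 250 mm wide, 18 mm thick, top 190 mm, lower edge 26 mm above the bench. A damped closer spring pulls it shut (1 N at the handle shut, 3.5 N wide). From about 0.55 to 0.95 rad its lower rail rides over a sprung ball in the base plate (some 7 N at the handle). Let go beyond, it falls back to rest on the ball at about 0.95 rad.
- gate_hinge (a point): A point on the gate's upright hinge axis, 180 mm above the bench. It turns with the gate. Seen from above the gate opens clockwise.
- gate_grip: The gate's handle: upright round steel bar 14 mm thick, 130 mm long, 45 mm outside the gate's middle plane (29 mm clear gap), 185 mm along from the hinge. Origin at its rounded top, 205 mm above the bench; z up, -y along the gate away from the hinge, -x away from the gate. Two stubs join it to the gate 66 and 120 mm below the top; above them it is free to take from above and turns in the grip.
- multimeter: Hand-held meter 75 x 150 x 30 mm lying on the enclosure's roof behind the catches; origin under its centre. Bystander.
- terminal_tray: Grey parts tray 100 x 140 x 35 mm on the bench beside the enclosure. Bystander; origin under its centre.
- wrench: Steel spanner 160 mm long on the bench beside the enclosure's hinge side. Bystander.
- panel_meter: Black portable pointer meter 160 x 190 x 110 mm on the bench to the left. Bystander; origin under its centre.
- cap_jar: Small jar, 64 mm across and 85 mm high. Bystander; origin under its centre.
- wire_spool: Spool of copper wire with grey flanges, 68 mm across and 52 mm high, standing. Bystander; origin under its centre.
- screwdriver: Black-handled screwdriver 170 mm long. Bystander.

How it is judged (in metres and radians):
On the way, in this order (a step that is already met when the one before it is completed fails the run):
1. the safety-switch catch is squeezed fully home (tab and lug both pressed by the fingers) while the plain catch is still shot (value of joint safety_bolt above 0.011 m and contact force between each of safety_tab, safety_lug and the fingers above 0.5 N and value of joint gate_bolt below 0.006 m), for 0.1 s.
2. the plain catch is squeezed fully home in the same way, the gate still shut (value of joint gate_bolt above 0.011 m and contact force between each of gate_tab, gate_lug and the fingers above 0.5 N and value of joint gate below 0.15 rad), for 0.1 s.
3. the gate has been swung past its detent ball, pulled by its handle (value of joint gate above 1.1 rad and contact force between gate_grip and the fingers above 1 N), for 0.1 s.
At the end, for the whole second after the job is handed in: The gate stands open at 1.5 rad or more (square to the front, less about 4 degrees) and at rest (under 0.15 rad/s), the fingers press on its handle with more than 1 N, both bolts are still drawn by more than 10.5 mm, and every bystander is within 30 mm of where it was (value of joint gate between 1.5 and 1.96 rad and contact force between gate_grip and the fingers above 1 N and value of joint each of safety_bolt, gate_bolt above 0.0105 m and velocity of joint gate between -0.15 and 0.15 rad/s and distance of each of multimeter, terminal_tray, wrench, panel_meter, cap_jar, wire_spool, screwdriver from where it was at the start of the episode below 0.03 m); the arm keeps its last pose, push and grip.
It fails at once if the plain catch was drawn before the safety-switch catch (value of joint gate_bolt above 0.008 m and value of joint safety_bolt below 0.009 m).
It fails at once if a bystander was disturbed (distance of any of multimeter, terminal_tray, wrench, panel_meter, cap_jar, wire_spool, screwdriver from where it was at the start of the episode above 0.04 m).
It also fails if it takes over 61 s, if anything falls off the work surface, if the arm or the gripper's body presses on something with over 40 N, if the wrist force passes 120 N, or if a joint passes its speed limit or range.

### The arm

A 6-joint arm with a two-finger parallel gripper is mounted at the origin on the work surface. World frame = base frame: x ahead of the robot, y to its left, z up, the work surface at z = 0. Lengths are in m, angles in degrees, forces in N, time in s.
With the tool pointing down it reaches from about 0.375 to 0.75 m from the base axis. Payload 9 kg.
Tool frame: the origin (TCP) lies between the finger pads; the fingertips stand 14 mm ahead of it and the grasp point (between the pads) lies 5 mm behind it; z points along the fingers, y is the line along which they close (so a half turn about z gives the same grasp; the last joint's range is limited). The gripper opens to 85 mm and grips with 20 to 120 N. Pads are 22 mm wide; open, the fingers measure 114 mm over their backs; the gripper's body (76 mm by 85 mm) begins 54 mm behind the grasp point. The pads swing forward as they close: fully open they stand 13 mm farther back than shut.
Start: joints at [-83.749, 5.964, 5.575, 89.605, 0, 77.527], TCP at [0.193, -0.568, 0.212] pointing down, gripper open.
Joint ranges: [-171.21, 171.21], [-48.23, 106.86], [-62.78, 66.21], [-105.2, 120.99], [-86.42, 89.51], [-180, 180]. Speed limits (degrees/s): [127.2, 127.2, 147.25, 180, 180, 180].

### API

Orientations are given as a 3x3 rotation matrix whose columns are the frame's x, y, z axes.
In Python, from plant import env gives the robot as it stands. Calls block until the motion is done:
- env.movep(position, orientation): joint-space move of the TCP to a pose.
- env.move_straight(position, rotation=None, speed=0.15): straight line of the TCP; rotation=None keeps the orientation; speed is the mean speed in m/s.
- env.set_joints(angles): joint-space move.
- env.release() and env.gripper_close(): open the fingers fully, or close them until they stop; the grip force is fixed at half the most.
- env.pause(seconds).
- env.inverse_kinematics(position, orientation): joint angles nearest the present ones, or None.
- env.read_camera(name): name is "side" or "top" or "wrist"; returns the picture (420x560x3 uint8, blue, green, red); there is no depth.
- env.camera_params(name): a dict with "intrinsics" (3x3 intrinsics, pixels), "rvec" (rotation vector, rad) and "tvec" (3), from world to camera coordinates, as OpenCV has them. Camera axes: x right, y down, z forward; pixel columns grow to the right and rows downward; lengths in m; the calibration is good to about 2 mm. A picture is of the moment at which its call begins: read the wrist's pose just before it. camera_params takes no time and is no camera call; for the wrist camera it gives the pose at the moment of the call.
A pose or a line that the arm cannot do raises env.PlanningError and nothing moves.
- env.hand_in(): hands the job in; it is judged then, once.
Readings, each from a call of its own:
- env.current_t(): time.
- env.current_joint_pos(): joint angles.
- env.current_joint_vel(): joint speeds.
- env.current_effort(): joint torques, N m.
- env.current_eef_pos(): TCP position.
- env.current_tool_rot(): TCP orientation.
- env.current_force(): force on the tool from outside, world axes, zero at the start.
- env.current_wrist_torque(): the same for the moment, N m.
- env.current_opening(): finger opening in m.
- env.current_gripper_force(): force on a finger pad.
Only numpy, scipy, OpenCV 4.12 (cv2) and the standard library are available. Lean on these libraries where they do the work, as an engineer would, in place of code of your own. Each camera call takes 0.05 s, during which the arm holds its last target. There are 200 camera calls.

## Working session

There is one attempt and no reset: what is moved stays moved. The work goes in short steps, each a Python script; the robot and the scene stay as the last script left them, time stands still between calls to the robot, and variables do not carry over. Pictures are saved under pics/ and viewed, at most 10 in all, crops included, and the job is handed in when it is done.

```bash
ls; mkdir -p pics
python3 - <<'E'
from plant import env
import cv2,numpy as np
for n in("top","side"):
    im=env.read_camera(n); cv2.imwrite(f"pics/{n}0.png",im)
    p=env.camera_params(n); R=cv2.Rodrigues(np.array(p["rvec"]))[0]; print(n,p["intrinsics"],-R.T@np.array(p["tvec"]).ravel(),R)
print(env.current_t())
E
```

```text
pics
top [[502.87935841   0.         272.24096665]
 [  0.         502.87935841 212.50744036]
 [  0.           0.           1.        ]] [0.28813367 0.09775888 1.55295425] [[-0.02592945 -0.99966178 -0.00199565]
 [-0.98612184  0.02590563 -0.16398967]
 [ 0.16398591 -0.00228421 -0.98646004]]
side [[379.50811084   0.         285.04324906]
 [  0.         379.50811084 213.5383942 ]
 [  0.           0.           1.        ]] [0.11602474 0.65206064 0.93317768] [[-0.80806652 -0.58873965 -0.02035002]
 [-0.4318176   0.61547551 -0.65933562]
 [ 0.40070197 -0.52399954 -0.75157329]]
0.1
```

View pics/top0.png

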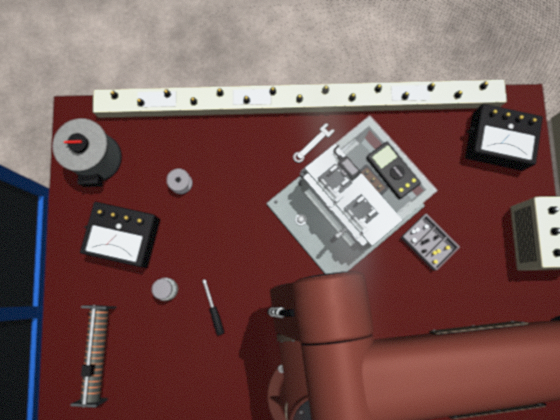

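View pics/side0.png

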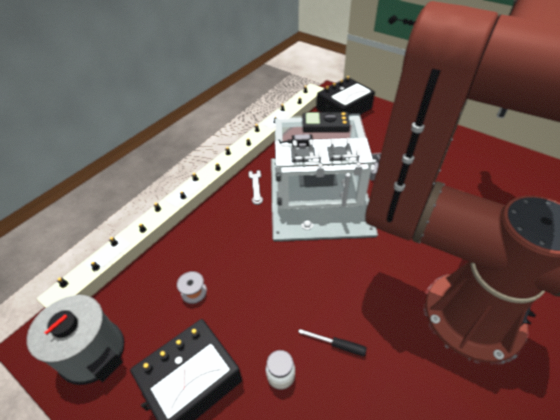

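```bash
cat > h.py <<'E'
import cv2,numpy as np
from plant import env
def ray(name_or_p,uv):
    p=env.camera_params(name_or_p) if isinstance(name_or_p,str) else name_or_p
    R=cv2.Rodrigues(np.array(p["rvec"]))[0]; c=-R.T@np.array(p["tvec"]).ravel()
    uv=np.atleast_2d(uv).astype(float); d=np.c_[uv,np.ones(len(uv))]@np.linalg.inv(p["intrinsics"]).T@R
    return c,d
def onz(p,uv,z):
    c,d=ray(p,uv); return c+d*((z-c[2])/d[:,2])[:,None]
def proj(p,pts):
    p=env.camera_params(p) if isinstance(p,str) else p
    return cv2.projectPoints(np.atleast_2d(pts).astype(float),np.array(p["rvec"]),np.array(p["tvec"]),np.array(p["intrinsics"]),None)[0].reshape(-1,2)
E
python3 - <<'E'
from h import *
print(onz("top",[[268,203],[332,272],[437,190],[370,117]],0.012).round(3))
im=cv2.imread("pics/top0.png")[105:285,255:455]
a=cv2.resize(im,None,fx=4,fy=4,interpolation=cv2.INTER_CUBIC)
im=cv2.imread("pics/side0.png")[100:245,255:395]
b=cv2.resize(im,None,fx=4,fy=4,interpolation=cv2.INTER_CUBIC)
cv2.imwrite("pics/c.png",cv2.resize(a,(660,594)));cv2.imwrite("pics/d.png",b)
E
```

```text
[[ 0.575  0.107  0.012]
 [ 0.356 -0.083  0.012]
 [ 0.602 -0.423  0.012]
 [ 0.846 -0.227  0.012]]
```

View pics/c.png

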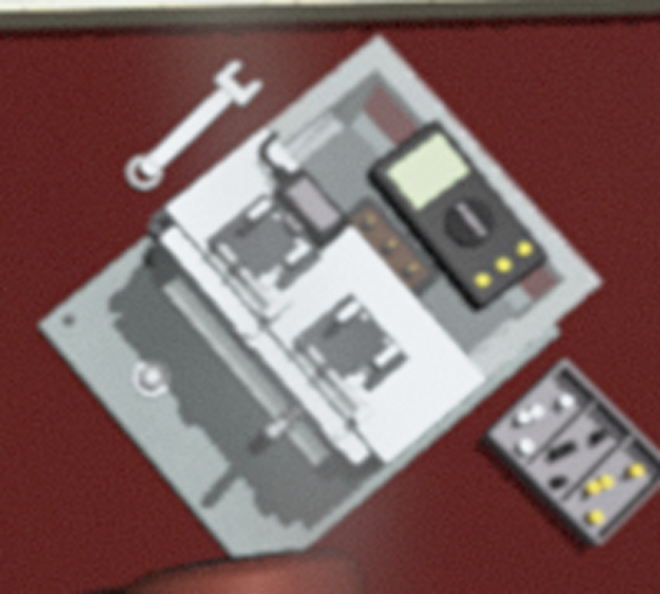

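Run:
```python
from h import *
print(onz("top",[[334,180],[361,209.5]],0.22).round(3), onz("top",[[370,117],[437,190]],0.2).round(3))
y=np.deg2rad(41)
R=lambda s:np.array([[s*np.sin(y),s*np.cos(y),0],[-s*np.cos(y),s*np.sin(y),0],[0,0,-1.]])
for s in(1,-1):
    M=R(s); print(np.linalg.det(M), env.inverse_kinematics([0.56,-0.1,0.40],M))
p=env.camera_params("wrist"); Rc=cv2.Rodrigues(np.array(p["rvec"]))[0]; T=env.current_tool_rot(); c=-Rc.T@np.array(p["tvec"]).ravel()
print("cam in tool",T.T@(c-env.current_eef_pos()),(T.T@Rc.T).round(3),p["intrinsics"])
```

```text
[[ 0.595 -0.075  0.22 ]
 [ 0.512 -0.144  0.22 ]] [[ 0.778 -0.188  0.2  ]
 [ 0.564 -0.359  0.2  ]]Traceback (most recent call last):
  File "<stdin>", line 6, in <module>
  File "scipy/spatial/transform/_rotation.pyx", line 1143, in scipy.spatial.transform._rotation.Rotation.from_matrix
ValueError: Non-positive determinant (left-handed or null coordinate frame) in rotation matrix 0: [[ 0.65605903  0.75470958  0.        ]
 [-0.75470958  0.65605903  0.        ]
 [ 0.          0.         -1.        ]].
```

```bash
cat >> h.py <<'E'
def tool(a):  # tool down, tool y at world heading a (deg)
    c,s=np.cos(np.deg2rad(a)),np.sin(np.deg2rad(a))
    return np.array([[-s,c,0],[c,s,0],[0,0,-1.]])
E
python3 - <<'E'
from h import *
for a in(40,220,-50,130):
    print(a, env.inverse_kinematics([0.53,-0.09,0.40],tool(a)), env.inverse_kinematics([0.558,0.171,0.2],tool(a)))
p=env.camera_params("wrist"); Rc=cv2.Rodrigues(np.array(p["rvec"]))[0]; T=env.current_tool_rot(); c=-Rc.T@np.array(p["tvec"]).ravel()
print("cam in tool",T.T@(c-env.current_eef_pos()),(T.T@Rc.T).round(3),p["intrinsics"])
E
```

```text
40 [-23.58766248   3.21405198  22.95011549 109.73606351   0.
  26.41233752] [ 4.2074371   2.96068354  1.20887454 88.24819099  0.         54.2074371 ]
220 [ -23.58766248    3.21405198   22.95011549  109.73606351    0.
 -153.58766248] [   4.2074371     2.96068354    1.20887454   88.24819099    0.
 -125.7925629 ]
-50 [-23.58766248   3.21405198  22.95011549 109.73606351   0.
 116.41233752] [  4.2074371    2.96068354   1.20887454  88.24819099   0.
 144.2074371 ]
130 [-23.58766248   3.21405198  22.95011549 109.73606351   0.
 -63.58766248] [  4.2074371    2.96068354   1.20887454  88.24819099   0.
 -35.7925629 ]
cam in tool [ 0.0776626  -0.00174072 -0.16119807] [[ 0.    -0.952 -0.305]
 [ 1.     0.    -0.   ]
 [ 0.    -0.305  0.952]] [[356.51083221   0.         280.70368597]
 [  0.         356.51083221 209.48958477]
 [  0.           0.           1.        ]]
```

Run:
```python
from h import *
env.move_straight([0.193,-0.568,0.36],speed=0.25)
env.movep([0.54,-0.095,0.36],tool(39.7)); env.pause(0.2)
p=env.camera_params("wrist"); im=env.read_camera("wrist"); cv2.imwrite("pics/w1.png",im)
import pickle; pickle.dump(p,open("w1.pkl","wb")); print(env.current_t(),env.current_eef_pos())
cv2.imwrite("pics/w1b.png",cv2.resize(im,(800,600),interpolation=cv2.INTER_CUBIC))
```

```text
3.2 [ 0.53994133 -0.09549071  0.35992716]
```

View pics/w1b.png

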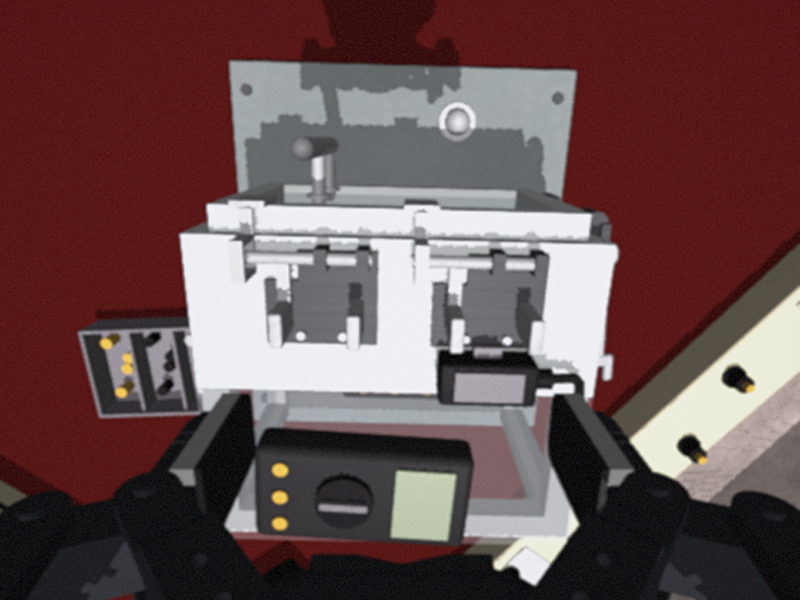

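Run:
```python
import cv2
im=cv2.imread("pics/w1.png")[155:275,180:390]
cv2.imwrite("pics/w1c.png",cv2.resize(im,(798,456),interpolation=cv2.INTER_CUBIC))
```

```text
(no output)
```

View pics/w1c.png

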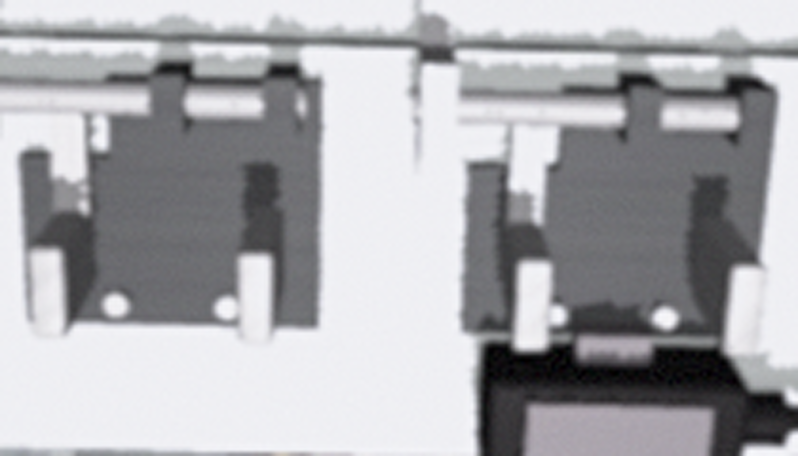

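Run:
```python
from h import *; import pickle
p=pickle.load(open("w1.pkl","rb"))
uv=np.array([[49,291],[256,297],[533,305],[747,310]])/3.8+[180,155]
P=onz(p,uv,0.24); print(P.round(4))
print("sep",np.linalg.norm(P[1]-P[0]),np.linalg.norm(P[3]-P[2]))
mid=np.array([(P[0]+P[1])/2,(P[2]+P[3])/2]); d=mid[1]-mid[0]; a=np.degrees(np.arctan2(d[1],d[0])); print("mid",mid,"dist",np.linalg.norm(d),"yaw",a)
# handle top, base-plate corners (px in 800x600)
q=np.array([[303,148],[230,62],[577,70]])/1.42857
H=onz(p,q[:1],0.200); B=onz(p,q[1:],0.012); print(H,B,np.linalg.norm(B[1]-B[0]),np.degrees(np.arctan2(*(B[1]-B[0])[1::-1])))
t=np.radians(a); X=np.array([np.sin(t),-np.cos(t)]);Y=np.array([np.cos(t),np.sin(t)])
m=mid.mean(0)[:2]
for n,v in(("handle",H[0]),("B0",B[0]),("B1",B[1])): print(n,(v[:2]-m)@X,(v[:2]-m)@Y)
```

```text
[[ 0.5019 -0.1656  0.24  ]
 [ 0.5382 -0.1374  0.24  ]
 [ 0.587  -0.0995  0.24  ]
 [ 0.6246 -0.0699  0.24  ]]
sep 0.045997072840751246 0.04786937890109106
mid [[ 0.52008072 -0.15150615  0.24      ]
 [ 0.6058204  -0.08467725  0.24      ]] dist 0.10870783986511454 yaw 37.934260655976
[[ 0.44784559 -0.07692779  0.2       ]] [[ 0.32787419 -0.08386333  0.012     ]
 [ 0.57669693  0.11367963  0.012     ]] 0.3177042235818074 38.44642674537608
handle -0.10322824049276066 -0.06547939957142493
B0 -0.171511309474526 -0.16436650528622032
B1 -0.17435122480806595 0.15332502523138317
```

```bash
cat >> h.py <<'E'
A=38.3; t_=np.radians(A); X=np.array([np.sin(t_),-np.cos(t_),0]);Y=np.array([np.cos(t_),np.sin(t_),0])
E
python3 - <<'E'
from h import *
T=np.array([0.6058,-0.0847,0])+0.007*Y
env.movep(T+[0,0,0.30],tool(A)); env.move_straight(T+[0,0,0.222],speed=0.08)
print("down",env.current_force().round(1))
if np.linalg.norm(env.current_force())<6:
    cv2.imwrite("pics/w2.png",env.read_camera("wrist"))
    env.gripper_close(); env.pause(0.4)
    print(env.current_opening(),env.current_gripper_force(),env.current_force().round(1)); cv2.imwrite("pics/w3.png",env.read_camera("wrist"))
print(env.current_t())
E
python3 -c "
import cv2,numpy as np
cv2.imwrite('pics/w23.png',np.hstack([cv2.imread('pics/w2.png')[120:,80:480],cv2.imread('pics/w3.png')[120:,80:480]]))"
```

```text
down [-0.5 -0.3 -0.3]
-0.00035078326188057296 0.0 [ 0.1 -0.2 -0.2]
6.0583
```

View pics/w23.png

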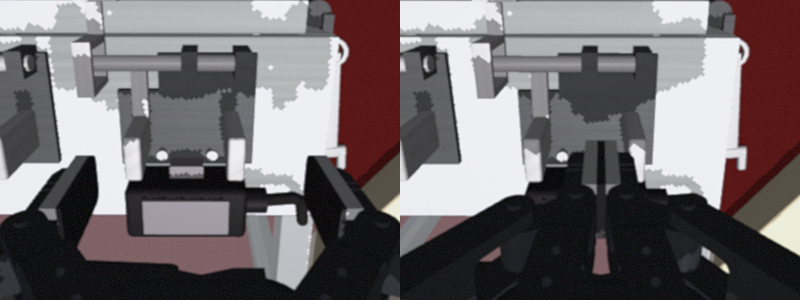

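Run:
```python
from h import *; import pickle
p1=pickle.load(open("w1.pkl","rb")); p2=env.camera_params("wrist")
e=env.current_eef_pos(); print(e, env.current_tool_rot().round(3))
print("tip proj",proj(p2,[e,e-[0,0,.014]]))
u1=np.array([[533,305],[747,310]])/3.8+[180,155]; u2=np.array([[213,278],[317,279]])
for a,b in zip(u1,u2):
    c1,d1=ray(p1,a);c2,d2=ray(p2,b); d1,d2=d1[0],d2[0]
    s=np.linalg.lstsq(np.c_[d1,-d2],c2-c1,rcond=None)[0]; print((c1+s[0]*d1).round(4),np.linalg.norm(c1+s[0]*d1-c2-s[1]*d2))
print(onz(p2,u2,.24))
```

```text
[ 0.61131248 -0.08037297  0.22201042] [[-0.62   0.785  0.   ]
 [ 0.785  0.62  -0.   ]
 [-0.     0.    -1.   ]]
tip proj [[280.47369994 263.7345433 ]
 [280.471398   251.98282954]]
[ 0.588  -0.1001  0.2372] 0.0013115658001130676
[ 0.6253 -0.07    0.2386] 0.0012493488291814272
[[ 0.5863519  -0.09770645  0.24      ]
 [ 0.62336768 -0.06911773  0.24      ]]
```

Run:
```python
from h import *
p2=env.camera_params("wrist"); e=env.current_eef_pos()
ims=[]
for f,h,z in(("w2",.0425,.221),("w3",0.0,.208)):
    im=cv2.imread(f"pics/{f}.png"); im=cv2.resize(im,None,fx=2,fy=2,interpolation=cv2.INTER_CUBIC)
    for s in(-1,1):
        for zz,col in((z,(0,0,255)),(z+.03,(0,255,0))):
            q=[np.r_[(e+s*h*Y+k*.011*X)[:2],zz] for k in(-1,1)]
            a,b=(proj(p2,q)*2+.5).astype(int); cv2.line(im,tuple(map(int,a)),tuple(map(int,b)),col,1)
    ims.append(im[400:700,180:980])
cv2.imwrite("pics/o.png",np.vstack(ims))
```

```text
(no output)
```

View pics/o.png

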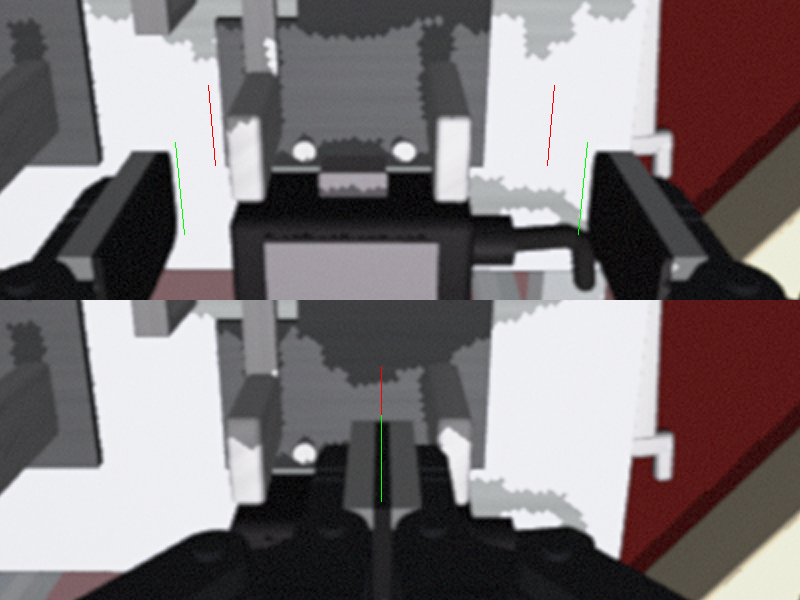

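```bash
python3 - <<'E'
from h import *
T=np.array([0.6055,-0.0842,0])+0.007*Y
env.release()
ok=True
for z in(.214,.206,.199,.193):
    env.move_straight(T+[0,0,z],speed=0.06); f=env.current_force(); print(z,f.round(1),env.current_opening())
    if np.linalg.norm(f)>6: ok=False;break
print(env.current_eef_pos())
cv2.imwrite("pics/w4.png",env.read_camera("wrist"))
if ok:
    env.gripper_close(); env.pause(0.4)
    print(env.current_opening(),env.current_gripper_force(),env.current_force().round(1))
cv2.imwrite("pics/w5.png",env.read_camera("wrist"))
print(env.current_t())
E
python3 -c "
import cv2,numpy as np
cv2.imwrite('pics/w45.png',np.hstack([cv2.imread('pics/w4.png')[120:,80:480],cv2.imread('pics/w5.png')[120:,80:480]]))"
```

```text
0.214 [-0.6  0.3 -1.1] 0.08538686996795707
0.206 [-0.2  0.7 -0.3] 0.0855105798370215
0.199 [-1.3  0.3 -0.3] 0.08543703134844641
0.193 [-0.3 -0.2  0. ] 0.08576496023037608
[ 0.61073979 -0.0797738   0.19247147]
0.038312796858608084 65.9177041053772 [3.  2.8 5.7]
8.925
```

View pics/w45.png

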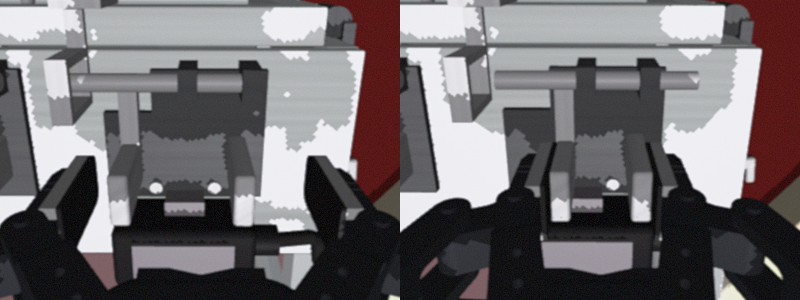

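Run:
```python
from h import *
env.release()
e=env.current_eef_pos(); env.move_straight([e[0],e[1],.255],speed=0.15)
T=np.array([0.5195,-0.1505,0])+0.007*Y
env.move_straight(T+[0,0,.255],speed=0.15)
ok=True
for z in(.220,.206,.193):
    env.move_straight(T+[0,0,z],speed=0.07); f=env.current_force(); print(z,f.round(1),env.current_opening())
    if np.linalg.norm(f)>6: ok=False;break
if ok:
    env.gripper_close(); env.pause(0.4)
    print(env.current_opening(),env.current_gripper_force(),env.current_force().round(1))
    cv2.imwrite("pics/w6.png",env.read_camera("wrist"))
    env.release(); e=env.current_eef_pos(); env.move_straight([e[0],e[1],.27],speed=0.15)
    H=np.array([0.45,-0.079,0.30]); env.movep(H,tool(A)); env.pause(.2)
    import pickle; pickle.dump((env.camera_params("wrist"),env.current_eef_pos()),open("w7.pkl","wb"))
    cv2.imwrite("pics/w7.png",env.read_camera("wrist"))
print(env.current_t())
a=cv2.imread('pics/w6.png')[120:,80:480]; b=cv2.resize(cv2.imread('pics/w7.png'),(400,300)); cv2.imwrite('pics/w67.png',cv2.resize(np.hstack([a,b]),(800,300)))
```

```text
0.22 [-0.2 -0.2  0.1] 0.08564149840171795
0.206 [-0.7  0.3  0.5] 0.08527159605876378
0.193 [0.6 0.1 1.2] 0.08564030845970967
0.03841514046527357 62.67538547515869 [-4.2 -2.4  7.3]
15.1167
```

View pics/w67.png

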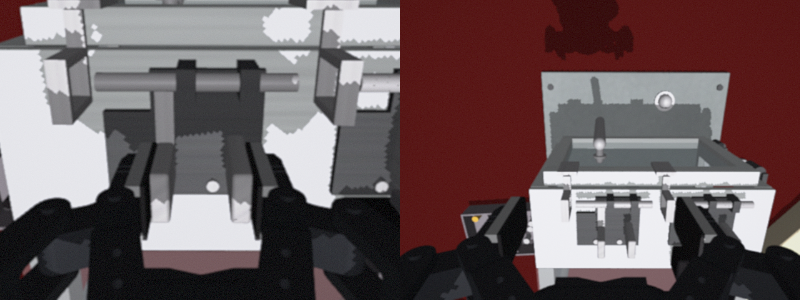

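Run:
```python
from h import *; import pickle
p1=pickle.load(open("w1.pkl","rb")); p7,e7=pickle.load(open("w7.pkl","rb")); print(e7)
u1=np.array([303,148])/1.42857; u7=np.array([280,206])
print(onz(p1,u1,.2),onz(p7,u7,.2))
c1,d1=ray(p1,u1);c2,d2=ray(p7,u7);d1,d2=d1[0],d2[0]
s=np.linalg.lstsq(np.c_[d1,-d2],c2-c1,rcond=None)[0]; print(c1+s[0]*d1,np.linalg.norm(c1+s[0]*d1-c2-s[1]*d2))
im=cv2.imread("pics/w7.png")[150:240,230:330]; cv2.imwrite("pics/h.png",np.hstack([cv2.resize(im,(400,360),interpolation=cv2.INTER_CUBIC),cv2.resize(cv2.imread("pics/w1.png")[75:155,190:290],(400,360),interpolation=cv2.INTER_CUBIC)]))
```

```text
[ 0.45013446 -0.07937161  0.29886597]
[[ 0.44784559 -0.07692779  0.2       ]] [[ 0.45002037 -0.07994279  0.2       ]]
[ 0.44896839 -0.07574919  0.2087915 ] 0.0021117905199105284
```

View pics/h.png

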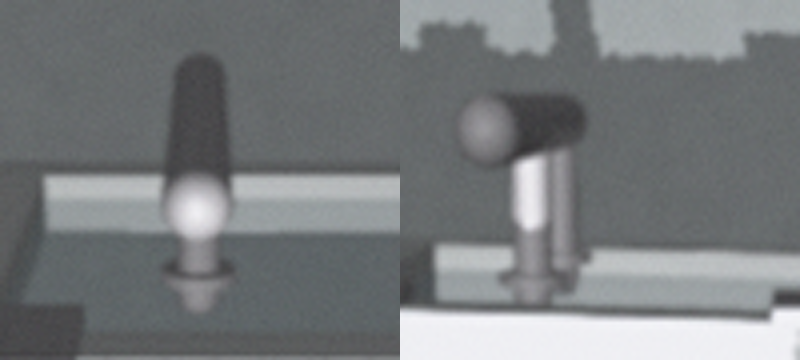

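Run:
```python
from h import *; import pickle
p1=pickle.load(open("w1.pkl","rb")); p7,e7=pickle.load(open("w7.pkl","rb"))
h1=onz(p1,[212,103.8],.199)[0]; h7=onz(p7,[279.2,201.75],.199)[0]; print(h1,h7)
h=(h1+2*h7)/3; h[2]=0
g=h+.045*X+.185*Y; np.save("hinge.npy",np.array([h,g])); print(h,g)
env.move_straight(h+[0,0,.23],rotation=tool(A),speed=.12)
ok=True
for z in(.18,.155,.138):
    env.move_straight(h+[0,0,z],speed=.08); f=env.current_force(); print(z,f.round(1))
    if np.linalg.norm(f)>6: ok=False;break
if ok:
    env.gripper_close(); env.pause(.2); print(env.current_opening(),env.current_gripper_force(),env.current_force().round(1))
print(env.current_t())
```

```text
[ 0.44774948 -0.07725133  0.199     ] [ 0.44762715 -0.0778974   0.199     ]
[ 0.44766793 -0.07768204  0.        ] [0.62074161 0.00166214 0.        ]
0.18 [ 0.7 -0.2  1.6]
0.155 [-0.1 -1.3  0.1]
0.138 [ 0.3 -0.2  0.5]
0.012348030268822637 58.500802516937256 [-4.9 -2.9  2.9]
18.3083
```

Run:
```python
from h import *
h,g=np.load("hinge.npy"); e=env.current_eef_pos(); r=e-g; r[2]=0
for th in np.arange(6,97,6):
    q=-np.radians(th); c,s=np.cos(q),np.sin(q)
    P=g+[c*r[0]-s*r[1],s*r[0]+c*r[1],0]; P[2]=.138
    env.move_straight(P,rotation=tool(A-th),speed=.07); f=env.current_force()
    print(th,f.round(1),round(env.current_opening(),4))
    if np.linalg.norm(f)>50: print("stop");break
print(env.current_t(),env.current_eef_pos())
cv2.imwrite("pics/end.png",env.read_camera("side")); cv2.imwrite("pics/end2.png",env.read_camera("top"))
```

```text
6 [ 1.3 -1.3  1.3] 0.0124
12 [ 3.8 -0.9  2.3] 0.0126
18 [5.5 0.7 0.9] 0.0128
24 [ 6.5 -1.1  0.8] 0.0123
30 [ 7.2 -2.6  1.7] 0.0125
36 [ 7.3 -1.9  1.2] 0.0126
42 [ 8.5 -0.1 -0.4] 0.0123
48 [ 8.4 -3.9 -0.1] 0.0126
54 [ 8.1 -6.3 -0. ] 0.0124
60 [ 6.3 -6.3  1.4] 0.0122
66 [ 5.7 -7.8  2.6] 0.0131
72 [ 5.1 -8.5  2.4] 0.0124
78 [ 3.9 -9.   3.2] 0.0125
84 [ 3.4 -8.9  4.5] 0.0126
90 [ 2.5 -8.9  6.2] 0.0123
96 [  0.3 -10.6   5.3] 0.0121
25.2417 [0.56024696 0.18029272 0.13826327]
```

Run:
```python
from plant import env
env.pause(.5); print(env.current_opening(),env.current_gripper_force(),env.current_force(),env.current_joint_vel().round(2)); print(env.hand_in())
```

```text
0.012725279551098222 59.71654236316681 [ 0.45912437 -8.8131673   5.26618412] [-0.    0.   -0.02 -0.05  0.08 -0.01]
the job is handed in; nothing more can be done
None
```

I drew the safety catch first, then the plain catch, swung the gate to about 96° (1.68 rad, from the arm's path), and handed in at rest, still gripping the handle. The hand-in gave no verdict, and with the picture allowance used up I judged the final pose from force and grip readings only.

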